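# Wind the crank vise shut on a wax block

## Task

Clamp the wax block in the crank vise. The balanced crank is only resting on top of the upright shaft: push its handle round clockwise (seen from above) until it drops over the square, then go on winding, turn after turn, without letting it come off, until you feel the jaw hold the block firmly against the stop. Stop there, before the wax is crushed; move the jaw with the crank only, and leave the crank sitting on the square.

Things in the scene. Friction and masses are not known exactly. Their poses are not given: they have to be found in the camera images.
- crank_vise: Small steel crank vise fixed to the worktop: base plate 84 x 250 x 12 mm, grey gear housing 74 x 76 mm, 59 mm high, at its -y end, slide rail with its top 18 mm up. Origin: on the worktop, mid-width of the rail; +y is the way the jaw closes, z up. The upright shaft stands at x = 0, y = -105 mm of this frame. Jaw and stop reach no higher than 66 mm above the worktop.
- shaft_foot (a point): Upright steel shaft on the gear housing. Origin on its axis at the foot of its square, 60 mm above the worktop, where the crank's hub sits when fully down. The square is 16 x 16 mm and 18 mm high (to 78 mm); above it a round pilot pin, 10 mm diameter, rises to 108 mm. At the start the square's sides lie along the vise's x and y axes.
- drive_shaft (a joint): Turn of the shaft, rad, 0 at the start, growing clockwise from above; moves the jaw 2.55 mm per rad towards the stop, 2.3 to 3.3 turns in all. Self-holding, not springing back: winding takes 2 to 4 N at the crank's handle, and each further newton there adds about 20 N of grip. Past first contact the grip rises by about 20 N per 0.1 rad.
- crank: Loose balanced steel crank, 0.25 kg: round hub 41 mm across, 24 mm high, an arm with an upright black handle, a ball at the far end. Origin: centre of the hub's underside; +x to the handle, z up. Square socket 17.4 mm wide, 16 mm deep. At the start it lies 78 mm up on top of the square, turned 25 to 66 deg against it; turned slowly into line it drops 18 mm by its own weight, its only hold.
- crank_handle (a point): Point on the axis of the crank's upright handle, 50 mm from the crank's axis, 45 mm above the hub's underside. The handle is a smooth black grip of about 15 mm diameter that does not spin, 18 to 65 mm above the hub's underside; the arm under it ends in a boss of 19 mm diameter, its top 18 mm above the hub's underside.
- vise_jaw: Moving jaw, 62 mm wide, top 62 mm above the worktop, with a stiffly sprung steel face plate (about 80 N per mm, up to 3.5 mm of give). Origin: middle of the flat face while nothing presses on it, at the height of the rail's top; its +y axis points to the stop.
- stop_block: Fixed stop, 62 mm wide, pinned across the rail at a place that differs from time to time. Origin: middle of its flat face, at the height of the rail's top; the face looks to its -y, to the jaw.
- wax_block: Loose block of carving wax, 24 x 45 x 41 mm (24 mm between the jaws), standing on the rail between jaw and stop, slightly askew and 5 to 14 mm off the stop. Origin: centre of its underside; its own x axis lies roughly along the jaw's travel. A grip of 20 N or more left on it is firm; 180 N crushes it.
Things that resemble listed ones, but are neither listed nor needed, are in the scene too. What is shaped like the wax_block but purple is not meant.

How it is judged (in metres and radians):
On the way, in this order (a step that is already met when the one before it is completed fails the run):
1. the crank has dropped over the shaft's square (z of crank in the frame of crank_vise below 0.064 m and horizontal distance between crank and shaft_foot below 0.004 m and angle between crank's own z axis and vertical below 0.12 rad), for 0.2 s.
2. the crank, on the square, has wound the jaw through at least two turns (all of step 1 and value of joint drive_shaft above 12.6 rad).
3. the jaw grips the block (all of step 1 and contact force between vise_jaw and wax_block above 20 N), for 0.2 s.
At the end, for the whole second after the job is handed in: The jaw presses the wax with over 20 N and the wax the stop with over 15 N; the wax stands upright (0.1 rad) on the rail (5 mm); the crank sits on the square (underside under 64 mm up, within 4 mm of the shaft axis, tilt under 0.12 rad); the shaft is at rest (all of step 3 and contact force between stop_block and wax_block above 15 N and angle between wax_block's own z axis and vertical below 0.1 rad and z of wax_block in the frame of stop_block below 0.005 m and velocity of joint drive_shaft between -0.1 and 0.1 rad/s); the robot touches nothing.
It fails at once if the wax block is crushed: more than 180 N from the jaw (contact force between vise_jaw and wax_block above 180 N).
It fails at once if the robot pushes the jaw itself (contact force between vise_jaw and the fingers above 3 N or contact force between vise_jaw and the arm above 3 N).
It fails at once if the crank comes off the shaft (horizontal distance between crank and shaft_foot above 0.02 m).
It also fails if it takes over 72 s, if anything falls off the work surface, if the arm or the gripper's body presses on something with over 40 N, if the wrist force passes 120 N, or if a joint passes its speed limit or range.

## Robot

A 6-joint arm with a two-finger parallel gripper is mounted at the origin on a cart in front of the work surface, level with it; the furniture and walls round the work are solid. World frame = base frame: x ahead of the robot, y to its left, z up, the work surface at z = 0. Lengths are in m, angles in degrees, forces in N, time in s.
With the tool pointing down it reaches from about 0.4 to 0.825 m from the base axis. Payload 7 kg.
Tool frame: the origin (TCP) lies midway between the tips of the shut fingers; the grasp point (between the pads) lies 19 mm behind it; z points along the fingers, y is the line along which they close (so a half turn about z gives the same grasp; the last joint's range is limited). The gripper opens to 88 mm and grips with 3 to 60 N. Pads are 19 mm wide; open, the fingers measure 130 mm over their backs; the gripper's body (78 mm by 193 mm) begins 47 mm behind the grasp point.
Start: joints at [83.027, 20.546, 0.682, 0, -70.136, -16.507], TCP at [0.269, 0.619, 0.227] pointing down, gripper open.
Joint ranges: [-176.03, 176.03], [-82.01, 121.73], [-58.28, 71.71], [-173.87, 95.51], [-174.79, -0.11], [-173.66, 173.66]. Speed limits (degrees/s): [136.94, 136.94, 172.46, 180, 180, 180].

## Interface

Orientations are given as a 3x3 rotation matrix whose columns are the frame's x, y, z axes.
In Python, from rig import robot gives the robot as it stands. Calls block until the motion is done:
- robot.goto(position, orientation): joint-space move of the TCP to a pose.
- robot.servo_line(position, ori=None, speed=0.15): straight line of the TCP; ori=None keeps the orientation; speed is the mean speed in m/s.
- robot.movej(angles): joint-space move.
- robot.move_gripper(opening): opening from 0.0 (shut) to 1.0 (fully open); the grip force is fixed at half the most; returns when the fingers have stopped.
- robot.dwell(seconds).
- robot.ik(position, orientation): joint angles nearest the present ones, or None.
- robot.grab_frame(name): name is "scene" or "top"; returns (picture, depth): 400x640x3 uint8, red, green, blue; 400x640 float32, m along the optical axis (not along the pixel's ray), 0 where there is no reading.
- robot.camera_info(name): a dict with "vfov" (degrees; the focal length in pixels is half the picture's height over the tangent of half this angle, whatever the lens; pixels are square), "cx", "cy" (the principal point, pixels), "view" (4x4, takes a point from world to camera coordinates). Camera axes: x right, y down, z forward; pixel columns grow to the right and rows downward; lengths in m; the calibration is good to about 2 mm. A picture is of the moment at which its call begins. camera_info takes no time and is no camera call.
A pose or a line that the arm cannot do raises robot.Unreachable and nothing moves.
- robot.job_done(): hands the job in; it is judged then, once.
Readings, each from a call of its own:
- robot.read_t(): time.
- robot.read_qpos(): joint angles.
- robot.read_qvel(): joint speeds.
- robot.read_effort(): joint torques, N m.
- robot.read_position(): TCP position.
- robot.read_tcp_rot(): TCP orientation.
- robot.read_force(): force on the tool from outside, world axes, zero at the start.
- robot.read_ft_torque(): the same for the moment, N m.
- robot.read_grip_width(): opening from 0.0 (shut) to 1.0 (fully open).
- robot.read_finger_force(): force on a finger pad.
Only numpy, scipy, OpenCV 4.12 (cv2) and the standard library are available. Lean on these libraries where they do the work, as an engineer would, in place of code of your own. Each camera call takes 0.05 s, during which the arm holds its last target. There are 200 camera calls.

## Working session

There is one attempt and no reset: what is moved stays moved. The work goes in short steps, each a Python script; the robot and the scene stay as the last script left them, time stands still between calls to the robot, and variables do not carry over. Pictures are saved under pics/ and viewed, at most 10 in all, crops included, and the job is handed in when it is done.

```bash
ls; mkdir -p pics; python3 - <<'E'
from rig import robot
import cv2,numpy as np
for n in("scene","top"):
    p,d=robot.grab_frame(n); cv2.imwrite(f"pics/{n}0.png",p[:,:,::-1]); np.savez(f"{n}0.npz",p=p,d=d)
    i=robot.camera_info(n); print(n,i['vfov'],i['cx'],i['cy'],np.round(i['view'],4).tolist())
print(robot.read_t(),robot.read_force())
E
```

```text
pics
scene 50.80702849874987 315.4178014044887 198.97714051271316 [[-0.737, -0.6758, -0.0108, 0.4324], [-0.483, 0.5377, -0.6911, 0.3623], [0.4728, -0.5041, -0.7227, 0.6496], [0.0, 0.0, 0.0, 1.0]]
top 54.37742696235915 313.5540286624159 198.52331513422914 [[0.0043, -0.9999, 0.0132, -0.0015], [-0.9984, -0.0051, -0.057, 0.5558], [0.0571, -0.013, -0.9983, 0.9248], [0.0, 0.0, 0.0, 1.0]]
0.1 [-0.57121464 -0.75768231 -0.2998565 ]
```

View pics/scene0.png

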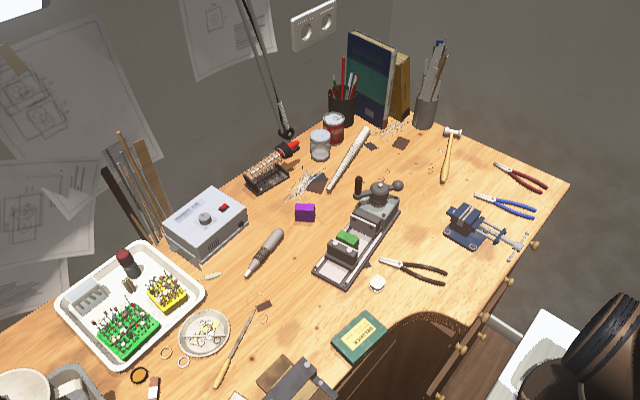

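View pics/top0.png

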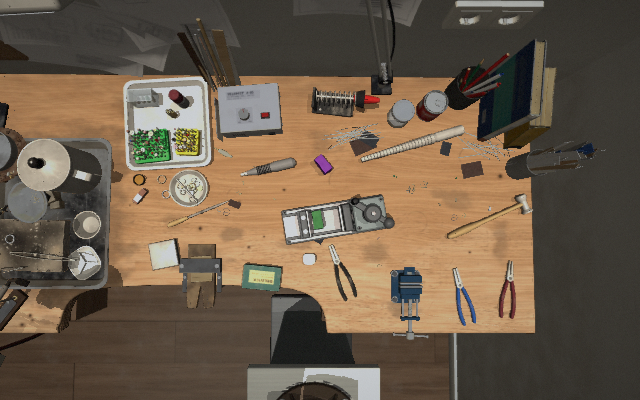

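Scene: the grey vise is at about (355,240) with the green wax at (347,237) and the crank at (375,190). The purple decoy is at (305,212), and a blue vise that isn't needed is at (470,225). Next is an enlarged crop to confirm.

```bash
python3 - <<'E'
import cv2,numpy as np
a=np.load("top0.npz")['p'][180:255,270:405,::-1]; b=np.load("scene0.npz")['p'][165:300,300:420,::-1]
cv2.imwrite("pics/crop1.png",cv2.resize(a,None,fx=5.9,fy=5.9,interpolation=cv2.INTER_CUBIC))
cv2.imwrite("pics/crop2.png",cv2.resize(b,None,fx=4.4,fy=4.4,interpolation=cv2.INTER_CUBIC))
E
```

```text
(no output)
```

View pics/crop1.png

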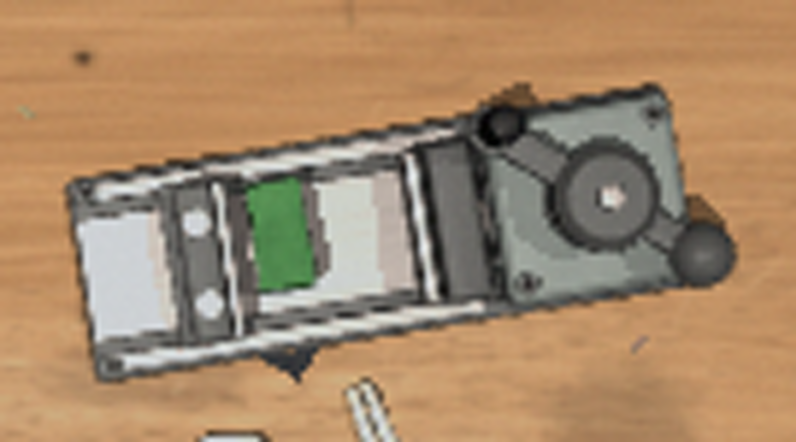

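View pics/crop2.png

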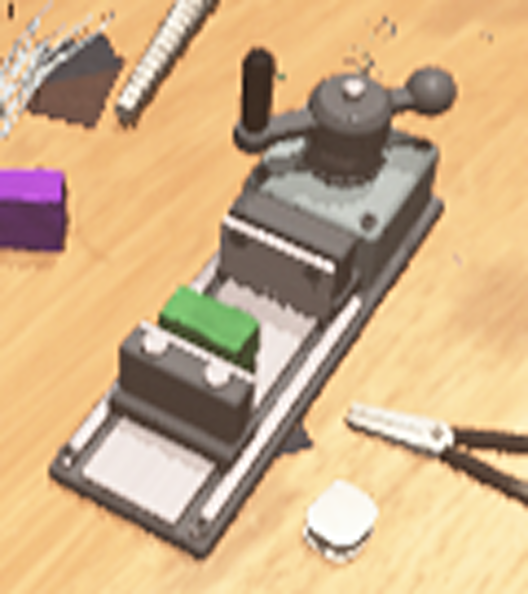

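The crops show the vise's upright pin at crop1 (612,197), the black handle top at (502,122), the ball at (703,252) and the green wax at (283,235). The stop is on the left and the jaw on the right. The green block standing on the rail is the wax_block, and the purple one lies off the vise. Next I locate the shaft and handle with both cameras.

```bash
cat > geo.py <<'E'
import numpy as np
from rig import robot
def ray(cam,u,v):
    i=robot.camera_info(cam); f=200/np.tan(np.radians(i['vfov']/2)); M=np.array(i['view'])
    d=M[:3,:3].T@np.array([(u-i['cx'])/f,(v-i['cy'])/f,1]); return -M[:3,:3].T@M[:3,3],d
def atz(cam,u,v,z):
    o,d=ray(cam,u,v); return o+d*(z-o[2])/d[2]
def atd(cam,u,v,dep):
    o,d=ray(cam,u,v); return o+d*dep
E
python3 - <<'E'
from geo import *
T=lambda x,y:(270+x/5.9-.5,180+y/5.9-.5)
S=lambda x,y:(300+x/4.4-.5,165+y/4.4-.5)
np.set_printoptions(precision=4,suppress=True)
for n,p,z in[("pin",(612,194),.108),("hub",(606,195),.102),("handle",(502,120),.143),("ball",(704,252),.09),("c1",(72,185),.012),("c2",(103,378),.012),("h1",(662,88),.059),("h2",(690,280),.059),("stop face t",(222,185),.064),("stop face b",(241,332),.064),("jaw face t",(407,152),.062),("jaw face b",(433,298),.062)]:
    print("T",n,atz("top",*T(*p),z))
for n,p,z in[("pin",(354,84),.108),("handle",(258,52),.143),("ball",(433,90),.09)]: print("S",n,atz("scene",*S(*p),z))
d=np.load("top0.npz")['d']; 
for p in[(612,197),(640,197),(502,122),(703,252),(580,300)]:
    u,v=T(*p); print(p,atd("top",u,v,d[round(v),round(u)]))
print(robot.read_tcp_rot(), [robot.ik([.52,-.13,.2],robot.read_tcp_rot())])
E
```

```text
T pin [ 0.5209 -0.1278  0.108 ]
T hub [ 0.5207 -0.1266  0.102 ]
T handle [ 0.5462 -0.083   0.143 ]
T ball [ 0.4997 -0.1655  0.09  ]
T c1 [0.5257 0.078  0.012 ]
T c2 [0.4471 0.0647 0.012 ]
T h1 [ 0.5636 -0.1558  0.059 ]
T h2 [ 0.4886 -0.1663  0.059 ]
T stop face t [0.5247 0.0164 0.064 ]
T stop face b [0.468  0.0087 0.064 ]
T jaw face t [ 0.5379 -0.0556  0.062 ]
T jaw face b [ 0.4813 -0.0657  0.062 ]
S pin [ 0.5194 -0.1283  0.108 ]
S handle [ 0.5456 -0.0846  0.143 ]
S ball [ 0.498  -0.1668  0.09  ]
(612, 197) [ 0.5199 -0.1281  0.1063]
(640, 197) [ 0.52   -0.1389  0.1042]
(502, 122) [ 0.5455 -0.0831  0.1422]
(703, 252) [ 0.4997 -0.1624  0.1032]
(580, 300) [ 0.4796 -0.1302  0.0137]
[[ 0.9172 -0.3985 -0.0005]
 [-0.3985 -0.9172 -0.0014]
 [ 0.0001  0.0014 -1.    ]] [array([  6.9873,   8.6157, -19.1288,   0.0842, -62.2906,  59.4886])]
```

Both cameras agree. The shaft is at (0.520,-0.128). The handle is 51 mm out at 60°, against 50 mm given. The vise yaw is about 9.3°, so the crank should drop when the handle is near 9°. The jaw gap of about 74 mm predicts contact at about 19.8 rad. I'll push with the shut fingers' −x side, with the tool turning along with the crank.

```bash
cat > wind.py <<'E'
from geo import *
C=np.array([.5202,-.1280]); R=.050; OFF=.017
def u(a): a=np.radians(a); return np.array([np.cos(a),np.sin(a)])
def rot(yaw):  # tool down, x axis at yaw
    c,s=u(yaw); return np.array([[c,s,0],[s,-c,0],[0,0,-1.]])
def pose(phi,yaw,z,back=0.):
    """pusher whose -x side touches the handle standing at angle phi"""
    h=C+R*u(phi); n=u(yaw+180)            # pushing direction
    p=h-n*(OFF+back); return np.array([*p,z]),rot(yaw)
def to(phi,yaw,z,back=0.,speed=.05):
    p,r=pose(phi,yaw,z,back); robot.servo_line(p,ori=r,speed=speed)
def force(n=5):
    return np.mean([robot.read_force() for _ in range(n)],axis=0)
def ft(phi,F): return -F[:2]@u(phi-90)    # push on the handle, tangential clockwise
def fr(phi,F): return -F[:2]@u(phi)
E
python3 - <<'E'
from wind import *
import cv2
robot.move_gripper(0.)
robot.goto(*pose(60,150,.22,.018))
print(robot.read_qpos(),robot.read_t())
f=[robot.read_force() for _ in range(6)]; print(np.round(f,2),robot.read_t())
to(60,150,.106,.018,speed=.1)
print(robot.read_position(),robot.read_qpos())
for p in range(60,15,-9): to(p,p+90,.106,speed=.04); print(p,np.round(force(),2))
to(15,105,.106,speed=.03)
print(robot.read_t(),ft(15,force()))
p,d=robot.grab_frame("scene"); cv2.imwrite("pics/s1.png",cv2.resize(p[150:260,310:430,::-1],None,fx=5,fy=5,interpolation=cv2.INTER_CUBIC))
E
```

```text
[ 1.42860125e+01  6.10304421e+00 -1.93131411e+01 -2.60368809e-03
 -6.45837679e+01 -1.34221872e+02] 4.1083
[[-0.37  0.14 -0.31]
 [-0.37  0.14 -0.31]
 [-0.37  0.14 -0.31]
 [-0.37  0.14 -0.31]
 [-0.37  0.14 -0.31]
 [-0.37  0.14 -0.31]] 4.1083
[ 0.51530273 -0.06714514  0.10656655] [ 1.42417620e+01  1.25182863e+01 -2.80522268e+01  1.06191846e-02
 -4.93729723e+01 -1.34242541e+02]
60 [ 0.32  0.16 -0.75]
51 [-0.25 -0.09  0.42]
42 [-0.43 -0.09 -0.47]
33 [0.24 0.31 0.61]
24 [ 0.13 -0.65  0.02]Traceback (most recent call last):
  File "<stdin>", line 10, in <module>
  File "wind.py", line 11, in to
    p,r=pose(phi,yaw,z,back); robot.servo_line(p,ori=r,speed=speed)
                              ~~~~~~~~~~~~~~~~^^^^^^^^^^^^^^^^^^^^^
rig.Unreachable: the arm cannot follow that straight line within its joint ranges
```

```bash
python3 - <<'E'
from wind import *
import cv2
np.set_printoptions(precision=1,suppress=True)
print(robot.read_t(),robot.read_position(),robot.read_qpos())
for p in (24,20,15,5,-10,-40,-70,-100,-150,-200,-233):
  for z in (.106,.083): print(p,z,robot.ik(*pose(p,36+(p+54)*.95,z)),robot.ik(*pose(p,p+90,z)))
p,d=robot.grab_frame("scene"); cv2.imwrite("pics/s1.png",cv2.resize(p[150:260,310:430,::-1],None,fx=5,fy=5,interpolation=cv2.INTER_CUBIC))
E
```

```text
7.4333 [ 0.6 -0.1  0.1] [  10.4   16.6  -22.3   -0.   -51.1 -166.2]
24 0.106 [  10.5   16.7  -22.1    0.   -51.1 -170.4] [  10.4   16.6  -22.3    0.   -51.1 -166.4]
24 0.083 [  10.5   18.3  -23.5    0.   -48.2 -170.4] [  10.4   18.2  -23.7    0.   -48.1 -166.4]
20 0.106 None [  10.1   16.9  -21.9    0.   -51.2 -170.1]
20 0.083 None [  10.1   18.4  -23.3    0.   -48.3 -170.1]
15 0.106 None None
15 0.083 None None
5 0.106 [  8.7  17.7 -20.6   0.  -51.6 173.3] None
5 0.083 [  8.7  19.2 -22.    0.  -48.7 173.3] None
-10 0.106 [  7.3  18.2 -19.9   0.  -51.9 160.5] [  7.3  18.2 -19.9   0.  -51.9 162.7]
-10 0.083 [  7.3  19.7 -21.2   0.  -49.  160.5] [  7.3  19.7 -21.3   0.  -49.  162.7]
-40 0.106 [  4.5  18.5 -19.5   0.  -52.  134.8] [  4.5  18.5 -19.5   0.  -52.  135.5]
-40 0.083 [  4.5  20.  -20.9   0.  -49.2 134.8] [  4.5  20.  -20.9   0.  -49.1 135.5]
-70 0.106 [  2.4  17.7 -20.8   0.  -51.6 108.4] [  2.4  17.7 -20.7   0.  -51.6 107.6]
-70 0.083 [  2.4  19.2 -22.1   0.  -48.7 108.4] [  2.4  19.2 -22.1   0.  -48.7 107.6]
-100 0.106 [  1.3  15.9 -23.3   0.  -50.8  81. ] [  1.3  15.9 -23.3   0.  -50.8  78.7]
-100 0.083 [  1.3  17.5 -24.7   0.  -47.8  81. ] [  1.3  17.5 -24.7   0.  -47.8  78.7]
-150 0.106 [  3.   12.1 -28.7   0.  -49.2  31.8] [  2.9  12.1 -28.8   0.  -49.2  27.1]
-150 0.083 [  3.   13.8 -30.2   0.  -46.   31.8] [  2.9  13.7 -30.3   0.  -46.   27.1]
-200 0.106 [  8.    9.6 -32.    0.  -48.4 -20.7] [  8.1   9.4 -32.3   0.  -48.3 -28.1]
-200 0.083 [  8.   11.4 -33.5   0.  -45.1 -20.7] [  8.1  11.2 -33.8   0.  -45.  -28.1]
-233 0.106 [ 11.3   9.8 -31.7   0.  -48.4 -55.3] [ 11.6   9.6 -32.    0.  -48.4 -64.6]
-233 0.083 [ 11.3  11.6 -33.3   0.  -45.1 -55.3] [ 11.6  11.4 -33.5   0.  -45.1 -64.6]
```

View pics/s1.png

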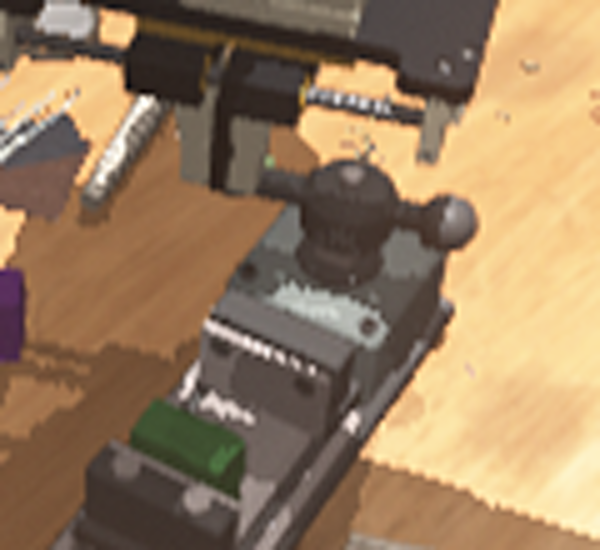

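The picture shows the shut fingers behind the handle and the crank turned with its ball to the right at (450,222), still high on the pin. The wrist's wrap angle falls just at the drop point, so I'll switch to the +x side of the fingers.

```bash
sed -i 's/n=u(yaw+180) .*/n=u(yaw)   # pushing direction (+x side)/; s/whose -x side/whose +x side/' wind.py
python3 - <<'E'
from wind import *
import cv2
p,_=pose(24,-66,.106,.02); robot.servo_line(p,speed=.08)
q=np.array(robot.read_qpos()); q[5]+=180; robot.movej(q)
print(robot.read_t(),robot.read_qpos())
to(24,-66,.106,0,speed=.05)
F0=force(); print("base",F0)
for p in (20,17,15,13,11,9.5):
    to(p,p-90,.106,speed=.015); 
    for k in range(3): robot.dwell(.05); F=force(1); print(p,round(robot.read_t(),2),np.round(ft(p,F),2),np.round(F[2],2))
to(9.5,-80.5,.106,.004,speed=.03)
p,d=robot.grab_frame("scene"); cv2.imwrite("pics/s2.png",cv2.resize(p[150:260,310:430,::-1],None,fx=5,fy=5,interpolation=cv2.INTER_CUBIC))
E
```

```text
10.5333 [ 1.26310823e+01  1.56784676e+01 -2.36429411e+01  2.43940883e-03
 -5.06596654e+01  1.14516630e+01]
base [-0.08164785  1.08129038  0.20379182]
20 11.54 0.59 -0.11
20 11.59 0.55 -0.23
20 11.64 0.27 0.53
17 12.03 0.44 -0.28
17 12.07 -1.21 -0.89
17 12.12 0.02 -0.05
15 12.45 -0.14 -0.07
15 12.5 0.21 -0.2
15 12.55 0.41 0.1
13 12.88 -0.36 0.69
13 12.93 -0.98 -0.59
13 12.97 0.12 0.04
11 13.3 0.04 -0.27
11 13.35 0.33 -0.21
11 13.4 0.47 0.06
9.5 13.7 0.42 -0.34
9.5 13.75 0.5 0.07
9.5 13.8 -0.43 -0.6
```

View pics/s2.png

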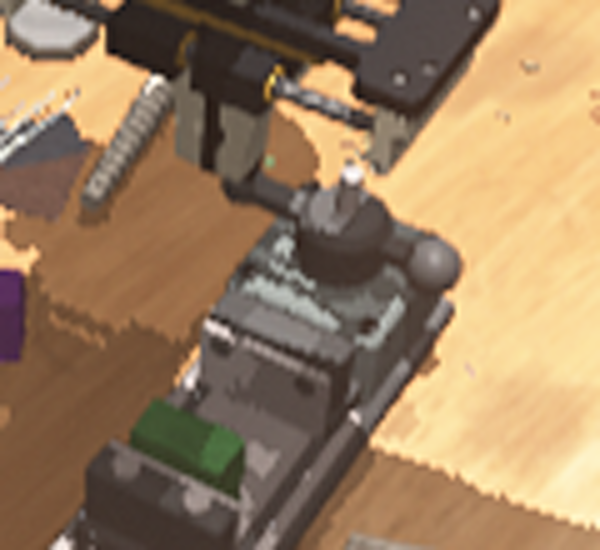

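It dropped: the pin now stands clear above the hub at (351,175) and the crank is lower. I'll wind the first sweep and watch the force.

```bash
cat >> wind.py <<'E'
Z=.083; PW=-174.
def yaw_of(phi):   # tool yaw inside the sweep that ends at PW-360k: 330 deg of wrist per 360 of crank
    k=np.floor((PW-phi)/360)+1 if phi<PW else 0   # sweep number
    s=(PW+360-360*k-phi)/360                      # 0..1 through the sweep
    return 81-330*s
def rewind(phi,yaw_end):
    to(phi,yaw_end,Z,.022,speed=.12)
    q=np.array(robot.read_qpos()); q[5]+=330; robot.movej(q)
    to(phi,81,Z,.003,speed=.12)
def meas(phi,n=3):
    L=[]
    for _ in range(n): robot.dwell(.02); L.append(force(1))
    F=np.mean(L,0); return ft(phi,F),fr(phi,F),F[2]
E
python3 - <<'E'
from wind import *
print([ (p,yaw_of(p)) for p in (9.5,-173.9,-174.1,-533,-535)])
to(9.5,yaw_of(9.5),.106,.006); to(9.5,yaw_of(9.5),Z,.006,speed=.08)
p=9.5
for p in np.linspace(9.5,PW+.01,11):
    to(p,yaw_of(p),Z,speed=.06); print(round(p),np.round(meas(p),2),round(robot.read_t(),2))
rewind(PW,-249); print(robot.read_t(),robot.read_qpos())
E
```

```text
[(9.5, -80.79166666666666), (-173.9, -248.9083333333333), (-174.1, np.float64(80.90833333333333)), (-533, np.float64(-248.08333333333331)), (-535, np.float64(80.08333333333333))]
10 [ 0.46 -0.64  0.41] 15.12
-9 [0.47 0.65 0.01] 15.61
-27 [0.36 0.8  0.14] 16.1
-46 [ 1.74 -0.39  0.69] 16.59
-64 [0.61 0.28 0.33] 17.08
-82 [ 0.87 -0.02  0.58] 17.57
-101 [ 0.41 -1.07  0.52] 18.07
-119 [ 1.33 -0.76 -0.08] 18.56
-137 [-0.09 -0.79 -0.01] 19.05
-156 [ 0.42 -0.68  0.15] 19.54
-174 [ 0.49 -0.53  0.39] 20.03
25.45 [ 4.87249500e+00  1.18125720e+01 -3.29354619e+01  4.55850087e-03
 -4.52271585e+01  1.66176994e+02]
```

```bash
python3 - <<'E'
from wind import *
import cv2
p,d=robot.grab_frame("scene"); cv2.imwrite("pics/s3.png",cv2.resize(p[150:300,300:430,::-1],None,fx=4,fy=4,interpolation=cv2.INTER_CUBIC))
E
```

```text
(no output)
```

View pics/s3.png

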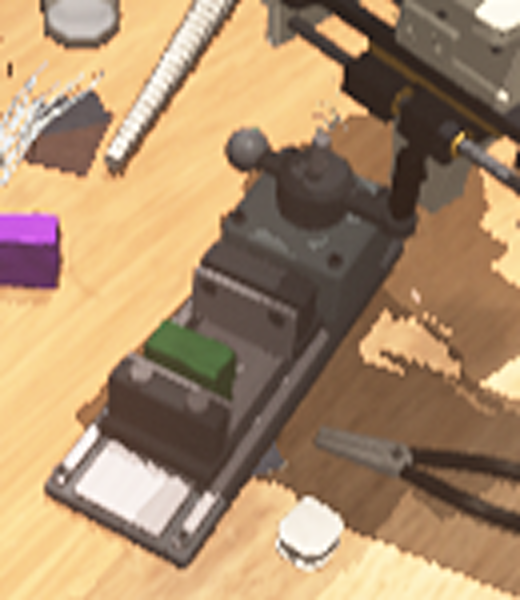

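The crank sits fully down with its handle on the far side at (400,205), and the jaw has advanced. I'll wind turn two and compare the force right at the end of each stroke with the force after a short dwell.

```bash
cat >> wind.py <<'E'
def sweep(a,b,step=20,speed=.07,rep=True):
    for p in np.linspace(a,b,int(np.ceil(abs(a-b)/step))+1)[1:]:
        to(p,yaw_of(p),Z,speed=speed); f0=ft(p,force(1)); robot.dwell(.03); f1=ft(p,force(1))
        if rep: print(round(p,1),np.round([f0,f1],2),round(robot.read_t(),2))
E
python3 - <<'E'
from wind import *
p,r=pose(PW-.01,80.9,Z)
sweep(PW-.01,PW-359.99,speed=.08)
rewind(PW-360,-249); print(robot.read_t())
E
```

```text
-194.0 [0.76 0.42] 26.0
-214.0 [0.4  0.29] 26.5
-234.0 [0.62 0.07] 27.0
-254.0 [1.31 1.57] 27.5
-274.0 [0.76 0.57] 28.0
-294.0 [0.64 0.82] 28.5
-314.0 [1.39 0.86] 29.0
-334.0 [0.75 1.34] 29.5
-354.0 [1.32 0.77] 30.0
-374.0 [1.12 0.74] 30.5
-394.0 [1.58 0.34] 31.0
-414.0 [1.15 1.24] 31.5
-434.0 [0.48 1.29] 32.0
-454.0 [1.12 1.15] 32.5
-474.0 [1.67 0.27] 33.0
-494.0 [0.1 0.8] 33.5
-514.0 [-0.33  0.8 ] 34.0
-534.0 [1.17 1.11] 34.5
39.9167
```

```bash
python3 - <<'E'
from wind import *
import cv2
sweep(PW-360.01,PW-719.99,step=36,speed=.09)
p,d=robot.grab_frame("top"); np.savez("top2.npz",p=p,d=d); p,d=robot.grab_frame("scene"); np.savez("scene2.npz",p=p,d=d)
a=p[200:280,300:400,::-1]; cv2.imwrite("pics/s4.png",cv2.resize(a,None,fx=7,fy=7,interpolation=cv2.INTER_CUBIC))
print(robot.read_t())
E
```

```text
-570.0 [1.37 1.17] 40.67
-606.0 [0.88 0.41] 41.43
-642.0 [0.93 1.66] 42.19
-678.0 [1.05 1.83] 42.95
-714.0 [1.56 1.12] 43.71
-750.0 [0.93 1.59] 44.47
-786.0 [2.07 1.71] 45.23
-822.0 [2.08 2.56] 45.98
-858.0 [ 1.35 -0.08] 46.74
-894.0 [0.88 0.01] 47.5
47.6
```

View pics/s4.png

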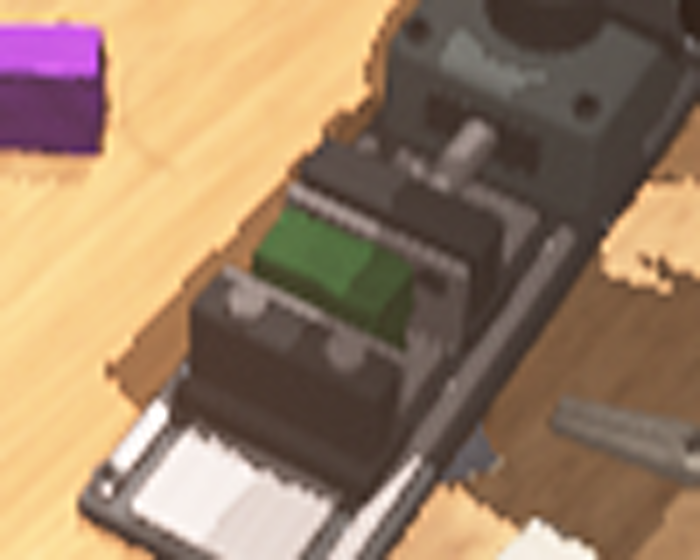

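The jaw (face edge (290,190) to (465,270)) is now close to the green wax, which still stands slightly off the stop (edge (225,270) to (410,355)). I'll measure the remaining gap.

```bash
python3 - <<'E'
from wind import *
S=lambda x,y:(300+x/7-.5,200+y/7-.5)
n=u(99.3)
for nm,a,z in[("stop",(225,271),.064),("stop",(405,352),.064),("jaw",(290,195),.062),("jaw",(465,272),.062),("wax far top",(270,252),.059),("wax near top",(290,208),.059),("w",(350,296),.059)]:
    P=atz("scene",*S(*a),z)[:2]; print(nm,np.round(P,4),"y_vise",round(float((P-C)@n-.105)*1000,1))
E
```

```text
stop [0.5215 0.0222] y_vise 43.0
stop [0.4657 0.0104] y_vise 40.3
jaw [ 0.5269 -0.013 ] y_vise 7.4
jaw [ 0.4715 -0.0245] y_vise 5.0
wax far top [0.519  0.0052] y_vise 26.7
wax near top [ 0.5253 -0.0112] y_vise 9.5
w [0.4917 0.0022] y_vise 28.1
```

```bash
cat >> wind.py <<'E'
def feel(a,b,step,lim,speed=.05):
    for p in np.arange(a-step,b-.1,-step):
        to(p,yaw_of(p),Z,speed=speed); f=[]
        for _ in range(4): f.append(ft(p,force(1))); robot.dwell(.012)
        print(round(p,1),np.round(f,2),round(np.mean(f),2),round(robot.read_t(),2))
        if np.mean(f)>lim: break
    return p
E
python3 - <<'E'
from wind import *
rewind(PW-720,-249); print(robot.read_t())
sweep(PW-720.01,-1044,step=38,speed=.1)
feel(-1044,-1116,12,2.8)
E
```

```text
53.0167
-931.5 [1.69 0.98] 53.8
-969.0 [1.29 1.44] 54.58
-1006.5 [0.31 1.04] 55.37
-1044.0 [1.1  1.67] 56.15
-1056.0 [0.81 0.82 2.01 1.45] 1.27 56.56
-1068.0 [1.74 1.99 1.81 1.26] 1.7 56.96
-1080.0 [0.74 1.14 1.68 1.52] 1.27 57.36
-1092.0 [3.16 3.64 3.86 3.83] 3.62 57.76
```

The force rose from 1.3 to 3.6 N within one step, which means contact, with the grip estimated at about 40 N. One more 8° step, then I back off and check.

```bash
python3 - <<'E'
from wind import *
import cv2
p=feel(-1092,-1100,8,9)
to(p,yaw_of(p),Z,.025,speed=.08)
x=robot.read_position(); x[2]=.2; robot.servo_line(x,speed=.15)
print(robot.read_t(),force())
p,d=robot.grab_frame("scene"); cv2.imwrite("pics/s5.png",cv2.resize(p[165:290,300:420,::-1],None,fx=4.8,fy=4.8,interpolation=cv2.INTER_CUBIC))
E
```

```text
-1100.0 [4.65 5.21 4.73 4.8 ] 4.85 58.08
59.475 [-0.15809432 -0.23146931 -0.59520385]
```

View pics/s5.png

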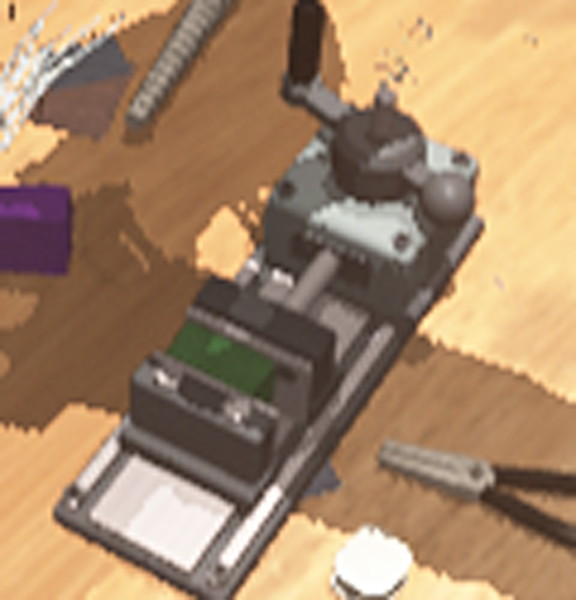

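The wax (220,360) is flush between the jaw and the stop. The crank is seated with its pin showing at (383,95), and the robot is clear. The force slope (+1.2 N for 0.14 rad) puts the grip at about 70 N.

```bash
python3 -c "
from rig import robot
print(robot.job_done(), robot.read_t())"
```

```text
the job is handed in; nothing more can be done
the job is handed in; nothing more can be done
```

I wound the crank about three turns until the wax block was clamped against the stop at an estimated 70 N, left the crank seated on the square and the robot clear, and handed the job in at about 60 s; no verdict was returned.

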